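# Clamp a lino block: slide home, snug the knob, quarter turn more

## Robot

A 6-joint arm with a two-finger parallel gripper is mounted at the origin on a cart in front of the work surface, level with it; the furniture and walls round the work are solid. World frame = base frame: x ahead of the robot, y to its left, z up, the work surface at z = 0. Lengths are in m, angles in rad, forces in N, time in s.
With the tool pointing down it reaches from about 0.25 to 0.775 m from the base axis. Payload 4 kg.
Tool frame: the origin (TCP) lies at the centre of the arm's flange, where the gripper is bolted on; the fingertips stand 199 mm ahead of it and the grasp point (between the pads) lies 180 mm ahead of it (robot.tcp_to_tips is the z of the fingertips in the tool frame, in m); z points along the fingers, y is the line along which they close (so a half turn about z gives the same grasp; the last joint's range is limited). The gripper opens to 94 mm and grips with 3 to 60 N. Pads are 16 mm wide; open, the fingers measure 119 mm over their backs; the gripper's body (75 mm by 177 mm) begins 78 mm behind the grasp point.
Start: joints at [1.226, 0.087, 1.371, -0, 1.684, -0.103], TCP at [0.132, 0.534, 0.405] pointing down, gripper open.
Joint ranges: [-3.1, 3.1], [-0.76, 2.03], [0.27, 2.55], [-1.08, 4.22], [0.17, 2.65], [-2.57, 2.57]. Speed limits (rad/s): [2.79, 2.79, 3.14, 3.14, 3.14, 3.14].

## Interface

Orientations are given as [roll, pitch, yaw] about the fixed x, y, z axes, in that order (R = Rz(yaw) Ry(pitch) Rx(roll)).
In Python, from bench import robot gives the robot as it stands.
- The arm moves only by the tool play_rows, never from a script. Its arguments are lists of equal length, an entry for each row: "translation": the shift along the tool's x, y, z scaled (see below), a list of three; "twist": the turn, a rotation vector about the tool's x, y, z scaled (see below), a list of three; "gripper": the opening, from -1 (shut) to 1 (fully open). A call has 1 to 8 rows; each row shifts and turns the commanded pose from where the row before left it, along the tool's axes as they then stand; what a row does not reach is not made up. The controller multiplies each number of a shift by 0.04 m and each number of a turn by 0.1 rad. A row lasts 1/10 s, in which the tool goes at most 50 mm and 8.59 degrees, less where a joint would pass 70% of its speed; a pose out of reach is approached as far as the arm can. A call with a number of a shift or a turn outside -1 to 1 is refused whole. A call with a gripper value outside its range is refused whole. The fingers move at their own pace and stop on an object; the grip force is fixed at half the most. Time passes only in rows, so rows that do not move let the fingers close. It gives the time, the measured TCP pose, the force, the opening and the grip force at its end, in the units of the state.
- robot.get_obs(): the state, without advancing time (a new reading comes with each control period).
- robot.snapshot(name): name is "side" or "top" or "wrist"; returns the picture (480x640x3 uint8, red, green, blue); there is no depth.
- robot.camera_model(name): a dict with "camera_matrix" (3x3 intrinsics, pixels), "rvec" (rotation vector, rad) and "tvec" (3), from world to camera coordinates, as OpenCV has them. Camera axes: x right, y down, z forward; pixel columns grow to the right and rows downward; lengths in m; the calibration is good to about 2 mm. A picture is of the moment at which its call begins: read the wrist's pose just before it. camera_model takes no time and is no camera call; for the wrist camera it gives the pose at the moment of the call.
- robot.close_job(): hands the job in; it is judged then, once.
Trained networks look in the newest picture that a camera, given by its name, has taken for a name from the list of things; names that differ only in an ending like _2 or _b are one class to them, and where a whole thing is asked for, a point or a joint stands for the part that bears it (a point fixed in the world has none). Each returns a list of dicts, best first, with "score" (0 to 1); they miss things now and then, are a little off and sometimes report something else, mostly with a low value. They report only what shows in the picture. A call takes as long as a camera call. They do not tell look-alikes from the thing itself.
- robot.recognise(name, camera): "centre" ([x, y, z] in m, in world coordinates, good to about 4 mm: the middle of the surface that is visible of it).
- robot.spot_point(name, camera): "centre" ([x, y, z] in m, in world coordinates, good to about 4 mm: a listed point, or the origin of a listed thing).
The state is a dict: "time": time; "joint_positions": joint angles; "qvel": joint speeds; "joint_torque": joint torques, N m; "tool_pos": TCP position; "ee_rot": TCP orientation; "wrist_force": force on the tool from outside, world axes, zero at the start; "wrist_torque": the same for the moment, N m; "width": finger opening in m; "finger_force": force on a finger pad.
Only numpy, scipy, OpenCV 4.12 (cv2) and the standard library are available. Lean on these libraries where they do the work, as an engineer would, in place of code of your own. Each camera call takes 0.05 s, during which the arm holds its last target. There are 200 camera calls.

## Task

Get the lino block ready for carving: gently push it along its channel, under the blue bridge, until it is fully home against the back stop. Then turn the red knob clockwise until the foot bears on the block and the resistance rises sharply, add a quarter turn more and no further, and let go. Leave the ink tin, the paste pot and the wooden-handled lino cutter where they are.

Things in the scene. Friction and masses are not known exactly. Their poses are not given: they have to be found in the camera images.
- clamp_board: Pale wooden clamping board fixed on the table, 200 x 116 mm, top 12 mm above the table. Origin on its underside, below the screw axis; x points along the channel, the way the block is pushed; z up. It runs from x = -140 to +60 mm. Two dark rails (x = -50 to +20 mm, 12 mm high, inner faces y = +-34 mm) form the channel; the dark back stop's face is at x = +20 mm.
- bridge_top (a point): Centre of the top of the blue bridge that spans the channel and carries the screw, 76 mm above the table; bridge 32 mm along the channel, 124 mm across it, underside 60 mm above the table; collar and nuts on it reach 82 mm. Axes as the board's.
- home (a point): Where the block's centre is when it is fully home against the back stop: 27.5 mm before the screw axis (x = -27.5 mm on the board), 22 mm above the table; axes as the board's
- block_centre (a point): Centre of the lino block (brown carved face, wooden sides), 95 mm long along its x, 65 mm wide, 20 mm high, 0.1 kg. It lies flat on the board in the mouth of the channel, long side along it (1.5 mm play each side), 15 to 45 mm short of home; it slides. Push on its rear end, 47.5 mm behind this point.
- lino_block: The same lino block; origin at the centre of its underside, axes as above
- knob_grip (a point): Centre of the red bar of the knob, on the screw axis, 128 to 139 mm above the table (differs, and sinks 2 mm per rad of turn). Bar 56 mm long along this point's x, 13 mm thick along its y, 26 mm high: pinch across the 13 mm. Below it 11 mm or more of 12 mm shaft, then a black hub 22 mm across, 6 mm high; the bridge's collar is at 81 mm. The axes turn with the knob; z up.
- clamp_screw: The clamp's screw with knob and rubber foot (30 mm across). Clockwise from above tightens: the foot sinks 2 mm per rad from 1.6 to 7.6 mm above the block, different each time and not measured: feel for it. Turning takes 0.08 N m until the foot bears, then at once 0.25, rising 0.1 per rad (less or reversed when paused), and adds about 12 N of clamping force per rad; over 34 N marks the block. It stays put.
- ink_tin: Bystander: red ink tin, 68 mm across, 51 mm high, origin under its centre
- paste_pot: Bystander: paste pot with red lid, 58 mm across, 50 mm high, origin under its centre
- gouge: Bystander: small lino cutter with a round wooden handle, 96 x 30 x 27 mm, lying to the left of the board, origin under its centre
There are look-alikes about, which are no part of the job. Of the things that look like the lino_block, the larger one is meant.

How it is judged:
By the outcome, as a careful person would: the job done as asked, in the order asked, and still so for the second after the job is handed in, with the robot touching nothing.
It also fails if it takes over 72 s, if anything falls off the work surface, if the arm or the gripper's body presses on something with over 40 N, if the wrist force passes 120 N, or if a joint passes its speed limit or range.

## Working session

There is one attempt and no reset: what is moved stays moved. The work goes in short steps, Python scripts to look and compute and a tool call to move; the robot and the scene stay as the last step left them, time stands still between calls to the robot, and variables do not carry over. Pictures are saved under pics/ and viewed, at most 10 in all, crops included, and the job is handed in when it is done.

Besides the shell and the picture viewer there is one more tool, called after "Emit:" by a JSON object that holds its "fn" and its "kwargs", one argument or row to a line. play_rows: Moves the arm, as the interface text tells. Its arguments: {"type":"object","properties":{"translation":{"type":"array","items":{"type":"array","items":{"type":"number","minimum":-1,"maximum":1}}},"twist":{"type":"array","items":{"type":"array","items":{"type":"number","minimum":-1,"maximum":1}}},"gripper":{"type":"array","items":{"type":"number"}}},"required":["translation","twist","gripper"]}

```bash
mkdir -p pics
cat > h.py <<'E'
from bench import robot
import numpy as np, cv2
from scipy.spatial.transform import Rotation as Ro
def save(cam,f):
    im=robot.snapshot(cam); cv2.imwrite('pics/'+f,im[:,:,::-1].copy()); return im
def cam(c):
    m=robot.camera_model(c); return np.array(m['camera_matrix'],float),np.array(m['rvec'],float).ravel(),np.array(m['tvec'],float).ravel()
def proj(P,c):
    K,r,t=cam(c); return cv2.projectPoints(np.array(P,float).reshape(-1,1,3),r,t,K,None)[0].reshape(-1,2).round(1)
def back(uv,z,c):
    K,r,t=cam(c); R=Ro.from_rotvec(r).as_matrix(); o=-R.T@t
    d=R.T@np.linalg.solve(K,[uv[0],uv[1],1]); return o+d*(z-o[2])/d[2]
E
python3 - <<'E'
from h import *
o=robot.get_obs(); print(o['tool_pos'],o['ee_rot'],o['time'],o['width'])
a=save('top','t0.png');b=save('side','s0.png')
for c in('top','side'):
  for n in('clamp_board','bridge_top','block_centre','knob_grip','home','ink_tin','paste_pot','gouge'):
    print(c,n,[(np.round(d['centre'],4).tolist(),round(d['score'],2),{k:v for k,v in d.items() if k not in('centre','score')}) for d in robot.spot_point(n,c)[:3]])
E
```

```text
[0.13167516 0.5338897  0.40352288] [-3.13941324e+00 -2.26713772e-04  2.89976694e+00] 0.0 0.09403518899195938
top clamp_board [([0.5644, -0.3257, -0.0024], 0.57, {})]
top bridge_top []
top block_centre [([0.509, -0.2957, 0.0216], 0.94, {}), ([0.3069, -0.5923, 0.0103], 0.84, {})]
top knob_grip [([0.5659, -0.3263, 0.1304], 0.68, {}), ([0.5424, -0.3092, 0.0218], 0.22, {})]
top home [([0.5404, -0.3104, 0.0194], 0.64, {})]
top ink_tin [([0.5469, -0.4692, -0.0032], 0.58, {})]
top paste_pot [([0.4485, -0.4205, -0.0006], 0.64, {})]
top gouge [([0.6037, -0.2197, -0.0056], 0.58, {})]
side clamp_board [([0.5642, -0.3283, 0.0007], 0.68, {})]
side bridge_top [([0.564, -0.3262, 0.0727], 0.61, {})]
side block_centre [([0.5097, -0.2934, 0.0207], 0.85, {}), ([0.3056, -0.5904, 0.0069], 0.75, {})]
side knob_grip [([0.447, -0.4133, 0.001], 0.46, {})]
side home [([0.5404, -0.3115, 0.0232], 0.86, {})]
side ink_tin [([0.543, -0.471, -0.0037], 0.93, {}), ([0.5635, -0.3202, 0.0706], 0.68, {})]
side paste_pot [([0.4502, -0.4144, 0.0007], 0.8, {}), ([0.5069, -0.2895, 0.0119], 0.51, {})]
side gouge [([0.6026, -0.2223, -0.0027], 0.73, {})]
```

View pics/t0.png

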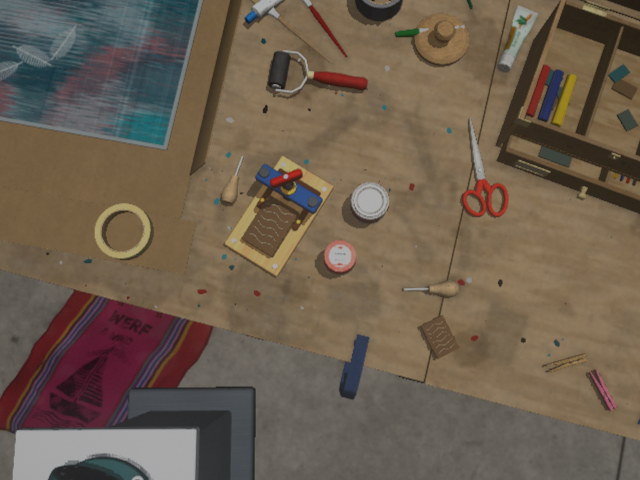

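View pics/s0.png

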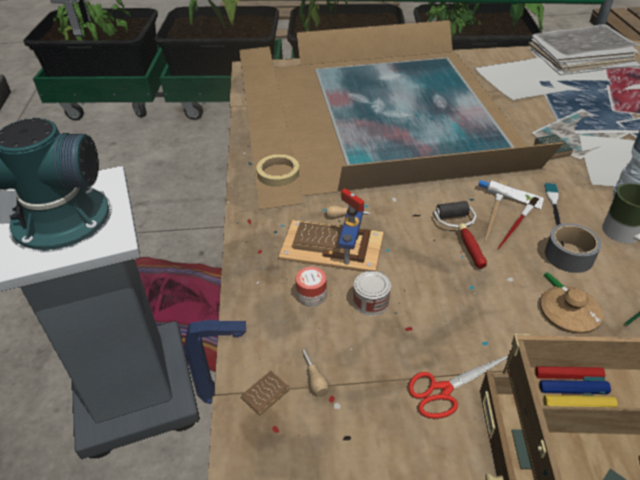

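The top view shows the board around (280,215), bridge at (290,187), red bar from (272,183) to (301,173), and the block at its lower-left. The small look-alike block is at (438,338). In the side view the board is at (330,245) with the knob at (352,200). Channel direction is about -0.53 rad in the world frame. I'll move to above the mouth and look closer.

Emit:
{"fn": "play_rows", "kwargs": {
  "translation": [
    [0,0,0],
    [0,0,0],
    [0,0,0],
    [-0.4,-0.3,0],
    [-0.78,-0.63,0],
    [-0.78,-0.63,0],
    [-0.78,-0.63,0],
    [-0.78,-0.63,0]
  ],
  "twist": [
    [0,0,0.95],
    [0,0,0.95],
    [0,0,0.95],
    [0,0,0],
    [0,0,0],
    [0,0,0],
    [0,0,0],
    [0,0,0]
  ],
  "gripper": [-0.2,-0.2,-0.2,-0.2,-0.2,-0.2,-0.2,-0.2]
}}

```text
time: 1.7
tool_pos: [0.1969, 0.3643, 0.4047]
ee_rot: [3.141, 0.0, 2.616]
wrist_force: [0.2, 0.0, -0.4]
width: 0.038
finger_force: 0.0
```

Emit:
{"fn": "play_rows", "kwargs": {
  "translation": [
    [-0.78,-0.63,0],
    [-0.78,-0.63,0],
    [-0.78,-0.63,0],
    [-0.78,-0.63,0],
    [-0.78,-0.63,0],
    [-0.78,-0.63,0],
    [-0.78,-0.63,0],
    [-0.78,-0.63,0]
  ],
  "twist": [
    [0,0,0],
    [0,0,0],
    [0,0,0],
    [0,0,0],
    [0,0,0],
    [0,0,0],
    [0,0,0],
    [0,0,0]
  ],
  "gripper": [-0.2,-0.2,-0.2,-0.2,-0.2,-0.2,-0.2,-0.2]
}}

```text
time: 2.5
tool_pos: [0.311, 0.0644, 0.405]
ee_rot: [3.14, 0.001, 2.615]
wrist_force: [1.0, -0.0, -0.2]
width: 0.0377
finger_force: 0.0
```

Emit:
{"fn": "play_rows", "kwargs": {
  "translation": [
    [-0.78,-0.63,0],
    [-0.78,-0.63,0],
    [-0.78,-0.63,0],
    [-0.78,-0.63,0],
    [-0.78,-0.63,0],
    [-0.78,-0.63,0],
    [-0.78,-0.63,0],
    [-0.5,-0.4,0]
  ],
  "twist": [
    [0,0,0],
    [0,0,0],
    [0,0,0],
    [0,0,0],
    [0,0,0],
    [0,0,0],
    [0,0,0],
    [0,0,0]
  ],
  "gripper": [-0.2,-0.2,-0.2,-0.2,-0.2,-0.2,-0.2,-0.2]
}}

```text
time: 3.3
tool_pos: [0.4208, -0.2227, 0.4043]
ee_rot: [-3.141, -0.0, 2.613]
wrist_force: [0.6, 0.7, -0.1]
width: 0.0376
finger_force: 0.0
```

Run:
```python
from h import *
o=robot.get_obs(); print(o['tool_pos'],o['ee_rot'],o['time'],o['width'],o['joint_positions'])
save('wrist','w0.png')
for n in('clamp_board','bridge_top','block_centre','knob_grip','home'):
    print(n,[(np.round(d['centre'],4).tolist(),round(d['score'],2)) for d in robot.spot_point(n,'wrist')[:3]])
```

```text
[ 0.42084306 -0.2227169   0.40433607] [-3.14131281e+00 -2.75930068e-05  2.61274387e+00] 3.3 0.03755687707376412 [-6.05810025e-01 -7.83196481e-02  1.53759664e+00 -2.82891536e-04
  1.68232166e+00 -1.64778906e+00]
clamp_board []
bridge_top [([0.5649, -0.3273, 0.0762], 0.7)]
block_centre [([0.5056, -0.2873, 0.0229], 0.6)]
knob_grip []
home []
```

View pics/w0.png

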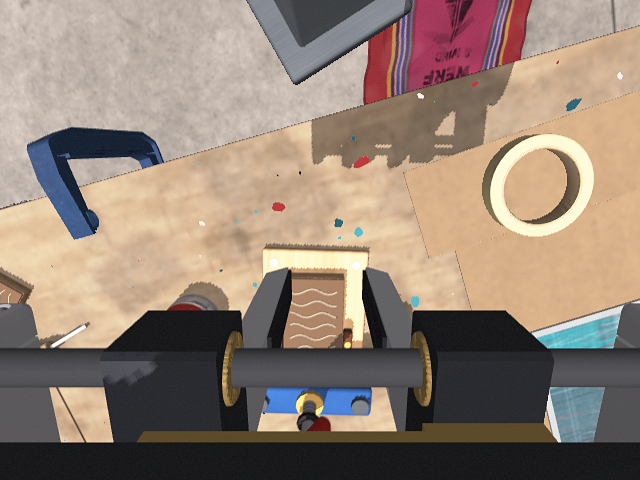

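Run:
```python
from h import *
im=cv2.imread('pics/w0.png'); c=im[235:450,235:395]; cv2.imwrite('pics/w0c.png',cv2.resize(c,None,fx=3.5,fy=2.75,interpolation=cv2.INTER_CUBIC)[:600])
t=cv2.imread('pics/t0.png'); cv2.imwrite('pics/t0c.png',cv2.resize(t[145:285,215:345],None,fx=4.2,fy=4.2,interpolation=cv2.INTER_CUBIC))
```

```text
(no output)
```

View pics/w0c.png

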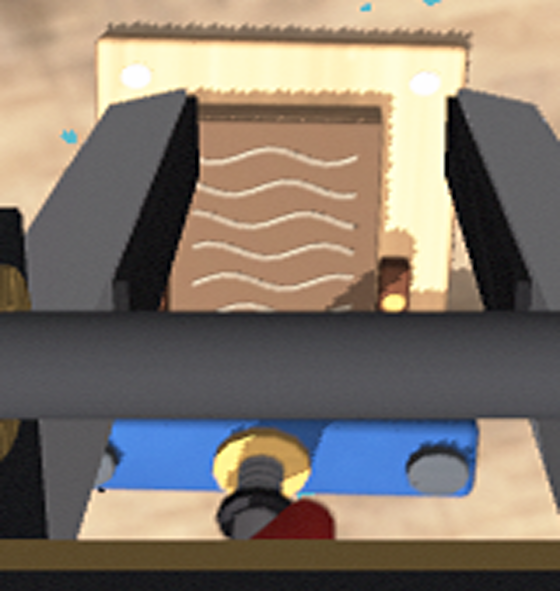

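View pics/t0c.png

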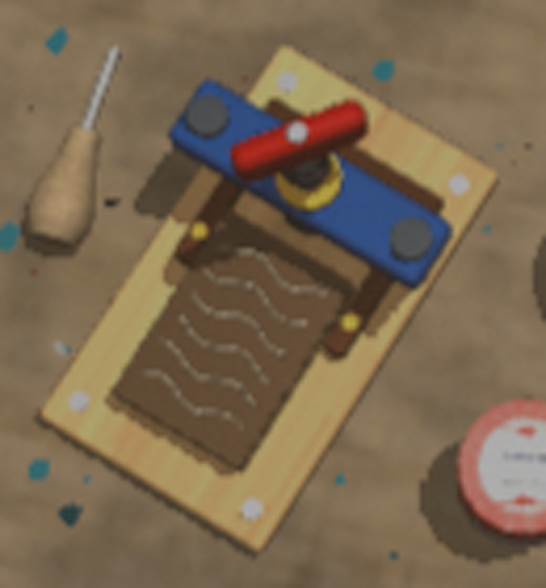

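Run:
```python
from h import *
T=lambda u,v,z: back((215+u/4.2,145+v/4.2),z,'top')
W=lambda u,v,z: back((235+u/3.5,235+v/2.75),z,'wrist')
c=[T(u,v,.012) for u,v in((285,47),(497,177),(258,550),(42,415))]
for i in range(4):
  d=c[(i+1)%4]-c[i]; print('edge',np.linalg.norm(d).round(4),np.arctan2(d[1],d[0]).round(3))
ctr=sum(c)/4; yaw=np.arctan2(*(c[0]+c[1]-c[2]-c[3])[[1,0]]); ex=np.array([np.cos(yaw),np.sin(yaw)])
print('ctr',ctr,'yaw',yaw,'axis',ctr[:2]+.04*ex)
a,b=W(97,37,.012),W(468,45,.012); d=a-b; print('w rear edge',a,b,np.linalg.norm(d),np.arctan2(d[1],d[0]))
ax=np.array([.5645,-.3270]); yw=-.53; ex=np.array([np.cos(yw),np.sin(yw)]); ey=np.array([-ex[1],ex[0]])
B=lambda p:((p[:2]-ax)@ex,(p[:2]-ax)@ey)
print('rear in board',B(a),B(b),'axis top',B(ctr[:2]+.04*ex))
for q in((200,122,.032),(380,123,.032),(200,107,.012),(382,107,.012)): print('blk',B(W(*q)))
for q in((175,393),(240,470)): print('blk top',B(T(*q,.032)), B(T(*q,.012)))
p,q=T(240,160,.142),T(360,118,.142); d=q-p; print('bar',np.linalg.norm(d),np.arctan2(d[1],d[0]),(p+q)/2,T(297,132,.147))
```

```text
edge 0.1123 -2.145
edge 0.1957 2.575
edge 0.112 1.006
edge 0.1968 -0.566
ctr [ 0.52768966 -0.30604111  0.012     ] yaw -0.5660451315155051 axis [ 0.5614508  -0.32749304]
w rear edge [ 0.41550587 -0.29578158  0.012     ] [ 0.47608477 -0.19808661  0.012     ] 0.11495264417987024 -2.1258513410829507
rear in board (np.float64(-0.14433513624477154), np.float64(-0.04838602949771475)) (np.float64(-0.14145529742939533), np.float64(0.06653053559340388)) axis top (np.float64(-0.0023556407627613666), np.float64(-0.0005253770599328229))
blk (np.float64(-0.11645004363443102), np.float64(-0.01523090576749096))
blk (np.float64(-0.11622517972998544), np.float64(0.038665107197617433))
blk (np.float64(-0.11529567092385586), np.float64(-0.01708566325793309))
blk (np.float64(-0.11548840690502404), np.float64(0.04026264505902647))
blk top (np.float64(-0.10303322695347783), np.float64(0.009765974680766542)) (np.float64(-0.10120949066837087), np.float64(0.013649666174915039))
blk top (np.float64(-0.11779224400347546), np.float64(-0.03145472817094073)) (np.float64(-0.11625670041234543), np.float64(-0.0283759348188714))
bar 0.04952253929111454 -1.2319541937546017 [ 0.56111221 -0.32742909  0.142     ] [ 0.56248652 -0.32657315  0.147     ]
```

Emit:
{"fn": "play_rows", "kwargs": {
  "translation": [
    [0,0,0],
    [-0.85,-0.3,0],
    [0,0,1],
    [0,0,1],
    [0,0,1],
    [0,0,1],
    [0,0,0.6],
    [0,0,0]
  ],
  "twist": [
    [0,0,0.35],
    [0,0,0],
    [0,0,0],
    [0,0,0],
    [0,0,0],
    [0,0,0],
    [0,0,0],
    [0,0,0]
  ],
  "gripper": [-0.2,-0.2,-0.2,-0.2,-0.2,-0.2,-0.2,-0.2]
}}

```text
time: 4.4
tool_pos: [0.4413, -0.2462, 0.2169]
ee_rot: [3.141, -0.009, 2.581]
wrist_force: [0.5, 0.0, 0.7]
width: 0.0375
finger_force: 0.0
```

Run:
```python
from h import *
o=robot.get_obs(); print(o['tool_pos'],o['ee_rot'],o['wrist_force'],o['wrist_torque'])
im=save('wrist','w1.png')
```

```text
[ 0.44127961 -0.24617419  0.21689751] [ 3.14077648 -0.00862099  2.58143961] [0.4878793  0.04943919 0.72408136] [ 0.01112097  0.00514393 -0.06007183]
```

View pics/w1.png

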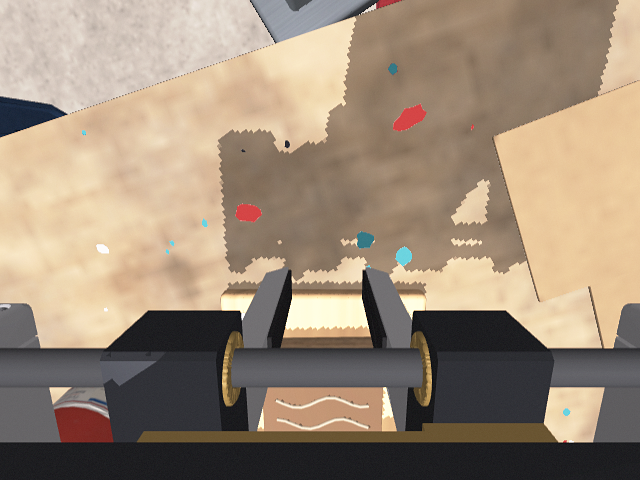

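The block and board are centred between the fingers (block edges at columns 265 and 383, board at 220 and 425). Now I'll push slowly.

Emit:
{"fn": "play_rows", "kwargs": {
  "translation": [
    [-0.12,0,0],
    [-0.12,0,0],
    [-0.12,0,0],
    [-0.12,0,0],
    [-0.1,0,0],
    [-0.1,0,0],
    [-0.1,0,0],
    [-0.1,0,0]
  ],
  "twist": [
    [0,0,0],
    [0,0,0],
    [0,0,0],
    [0,0,0],
    [0,0,0],
    [0,0,0],
    [0,0,0],
    [0,0,0]
  ],
  "gripper": [-0.2,-0.2,-0.2,-0.2,-0.2,-0.2,-0.2,-0.2]
}}

```text
time: 5.25
tool_pos: [0.4728, -0.2674, 0.2205]
ee_rot: [3.141, -0.001, 2.58]
wrist_force: [-1.3, 1.1, 1.3]
width: 0.0373
finger_force: 0.8
```

Emit:
{"fn": "play_rows", "kwargs": {
  "translation": [
    [-0.08,0,0],
    [-0.08,0,0],
    [-0.08,0,0],
    [-0.08,0,0]
  ],
  "twist": [
    [0,0,0],
    [0,0,0],
    [0,0,0],
    [0,0,0]
  ],
  "gripper": [-0.2,-0.2,-0.2,-0.2]
}}

```text
time: 5.65
tool_pos: [0.4837, -0.2742, 0.2205]
ee_rot: [3.141, 0.0, 2.58]
wrist_force: [-1.0, 1.0, -0.2]
width: 0.0377
finger_force: 0.4
```

Emit:
{"fn": "play_rows", "kwargs": {
  "translation": [
    [-0.06,0,0],
    [-0.06,0,0],
    [-0.06,0,0]
  ],
  "twist": [
    [0,0,0],
    [0,0,0],
    [0,0,0]
  ],
  "gripper": [-0.2,-0.2,-0.2]
}}

```text
time: 5.95
tool_pos: [0.4897, -0.278, 0.2206]
ee_rot: [3.141, 0.0, 2.58]
wrist_force: [-1.3, 0.6, -0.4]
width: 0.0376
finger_force: 0.2
```

Emit:
{"fn": "play_rows", "kwargs": {
  "translation": [
    [-0.03,0,0],
    [-0.03,0,0]
  ],
  "twist": [
    [0,0,0],
    [0,0,0]
  ],
  "gripper": [-0.2,-0.2]
}}

```text
time: 6.15
tool_pos: [0.4916, -0.2792, 0.2206]
ee_rot: [3.142, -0.0, 2.58]
wrist_force: [-0.4, -0.3, -1.3]
width: 0.0375
finger_force: 0.2
```

Emit:
{"fn": "play_rows", "kwargs": {
  "translation": [
    [-0.03,0,0],
    [-0.03,0,0]
  ],
  "twist": [
    [0,0,0],
    [0,0,0]
  ],
  "gripper": [-0.2,-0.2]
}}

```text
time: 6.35
tool_pos: [0.4936, -0.2804, 0.2206]
ee_rot: [3.141, -0.001, 2.58]
wrist_force: [-3.3, 1.6, 2.5]
width: 0.0378
finger_force: 1.5
```

Emit:
{"fn": "play_rows", "kwargs": {
  "translation": [
    [-0.025,0,0],
    [-0.025,0,0]
  ],
  "twist": [
    [0,0,0],
    [0,0,0]
  ],
  "gripper": [-0.2,-0.2]
}}

```text
time: 6.55
tool_pos: [0.4944, -0.2809, 0.2206]
ee_rot: [3.142, -0.005, 2.58]
wrist_force: [-6.7, 4.2, 5.3]
width: 0.0373
finger_force: 4.2
```

Emit:
{"fn": "play_rows", "kwargs": {
  "translation": [
    [-0.025,0,0],
    [-0.025,0,0]
  ],
  "twist": [
    [0,0,0],
    [0,0,0]
  ],
  "gripper": [-0.2,-0.2]
}}

```text
time: 6.75
tool_pos: [0.4952, -0.2814, 0.2206]
ee_rot: [-3.142, -0.01, 2.58]
wrist_force: [-11.4, 7.2, 9.3]
width: 0.0378
finger_force: 6.6
```

Force rises steeply to about 15 N as the motion stalls at TCP board x = -82 mm, as expected for a block that is home. I'll back off, rise and look.

Emit:
{"fn": "play_rows", "kwargs": {
  "translation": [
    [0.2,0,0],
    [1,0,0],
    [0.6,0,-1],
    [0,0,-1],
    [0,0,-1],
    [0,0,-1],
    [0,0,-0.7],
    [0,0,0]
  ],
  "twist": [
    [0,0,0],
    [0,0,0],
    [0,0,0],
    [0,0,0],
    [0,0,0],
    [0,0,0],
    [0,0,0],
    [0,0,0]
  ],
  "gripper": [-0.2,-0.2,-0.2,-0.2,0.2,0.2,0.2,0.2]
}}

```text
time: 7.55
tool_pos: [0.4365, -0.2446, 0.4145]
ee_rot: [-3.141, 0.013, 2.58]
wrist_force: [-0.6, -0.2, -1.3]
width: 0.0564
finger_force: 0.0
```

Run:
```python
from h import *
o=robot.get_obs(); print(o['tool_pos'],o['ee_rot'],o['wrist_force'],o['wrist_torque'])
t=save('top','t1.png');s=save('side','s1.png')
for c in('top','side'):
  for n in('block_centre','knob_grip','home'):
    print(c,n,[(np.round(d['centre'],4).tolist(),round(d['score'],2)) for d in robot.spot_point(n,c)[:3]])
r=lambda im:cv2.resize(im,None,fx=5,fy=5,interpolation=cv2.INTER_CUBIC)
A=r(t[150:265,240:320,::-1]);B=r(s[180:270,310:390,::-1])
C=np.zeros((575,800,3),np.uint8);C[:,:400]=A;C[:450,400:]=B;cv2.imwrite('pics/c1.png',C)
```

```text
[ 0.43653861 -0.24457108  0.41451935] [-3.14092804  0.01282559  2.57984983] [-0.55584419 -0.15949825 -1.26257193] [-0.01475369  0.01653849  0.0126522 ]
top block_centre [([0.3072, -0.5902, 0.0105], 0.7), ([0.5408, -0.3166, 0.0218], 0.65)]
top knob_grip [([0.5628, -0.3277, 0.1313], 0.56)]
top home [([0.5394, -0.312, 0.021], 0.96)]
side block_centre [([0.54, -0.3092, 0.0207], 0.98), ([0.3055, -0.5898, 0.0047], 0.58)]
side knob_grip [([0.5675, -0.3295, 0.1318], 0.77)]
side home [([0.5423, -0.3094, 0.0246], 0.9), ([0.6018, -0.2208, -0.0022], 0.27)]
```

View pics/c1.png

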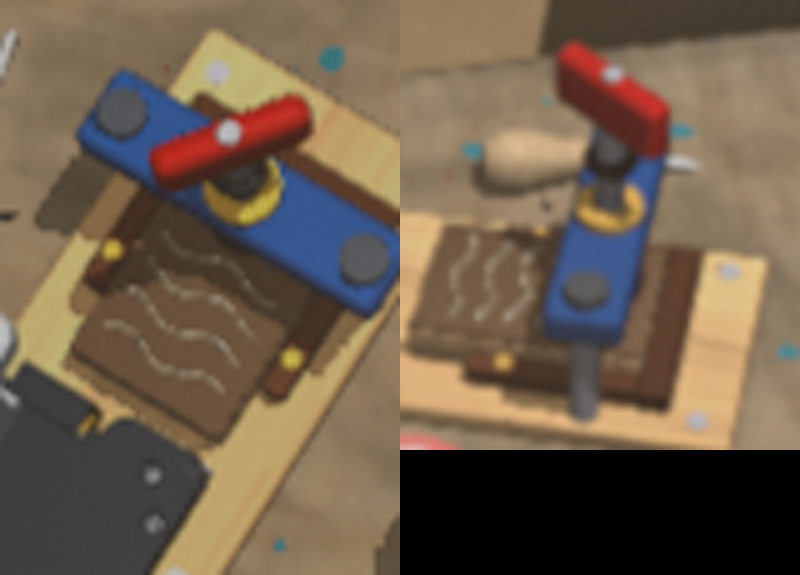

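The block is home against the stop in both views. The knob cap is at (229,132) in the top crop and (613,74) in the side crop; I'll triangulate it.

Run:
```python
from h import *
def ray(uv,c):
    a=back(uv,0,c);b=back(uv,.2,c);return a,(b-a)/np.linalg.norm(b-a)
t=(240+229/5,150+132/5); s=(310+213/5,180+74/5)
a,d=ray(t,'top');b,e=ray(s,'side')
k=np.linalg.lstsq(np.c_[d,-e],b-a,rcond=None)[0];p=a+k[0]*d;q=b+k[1]*e;print('cap',p,q)
z=(p+q)[2]/2
T=lambda u,v,z: back((240+u/5,150+v/5),z,'top')
for l,r in(((157,165),(305,112)),((151,152),(298,98)),((160,187),(311,125))):
  l=T(*l,z);r=T(*r,z);d=r-l;print(np.linalg.norm(d),np.arctan2(d[1],d[0]),(l+r)/2)
print(proj([[.5635,-.327,z]],'top'),t,proj([[.5635,-.327,z]],'side'),s)
```

```text
cap [ 0.56299091 -0.32660098  0.14541862] [ 0.56522706 -0.3270456   0.14603436]
0.05123694245936625 -1.2244595957489195 [ 0.56071655 -0.32731652  0.14572649]
0.051088345792795045 -1.2157213098635764 [ 0.56529165 -0.3251833   0.14572649]
0.053174076106516116 -1.1775860550053303 [ 0.55481535 -0.32880614  0.14572649]
[[286. 176.]] (285.8, 176.4) [[351.7 195.1]] (352.6, 194.8)
```

Emit:
{"fn": "play_rows", "kwargs": {
  "translation": [
    [-0.95,0,0],
    [-0.95,0,0],
    [-0.95,0,0],
    [-0.95,-0.05,0],
    [0,0,0],
    [0,0,0],
    [0,0,0],
    [0,0,0]
  ],
  "twist": [
    [0,0,0],
    [0,0,0],
    [0,0,0],
    [0,0,0],
    [0,0,0.95],
    [0,0,0.95],
    [0,0,0.95],
    [0,0,0.95]
  ],
  "gripper": [0.2,0.2,0.2,0.2,0.2,0.2,0.2,0.2]
}}

```text
time: 8.75
tool_pos: [0.5639, -0.3271, 0.4071]
ee_rot: [-3.141, -0.002, 2.196]
wrist_force: [-0.0, 0.5, 0.0]
width: 0.0562
finger_force: 0.0
```

Emit:
{"fn": "play_rows", "kwargs": {
  "translation": [
    [0,0,0],
    [0,0,0],
    [0,0,0],
    [0,0,0]
  ],
  "twist": [
    [0,0,0.95],
    [0,0,0.95],
    [0,0,0.95],
    [0,0,0]
  ],
  "gripper": [0.2,0.2,0.2,0.2]
}}

```text
time: 9.15
tool_pos: [0.5637, -0.327, 0.4075]
ee_rot: [-3.141, -0.001, 1.915]
wrist_force: [-0.2, 0.3, -0.5]
width: 0.0568
finger_force: 0.0
```

Run:
```python
from h import *
o=robot.get_obs(); print(o['tool_pos'],o['ee_rot'],o['joint_positions'])
y=o['ee_rot'][2]; d=np.array([.564,-.327])-o['tool_pos'][:2]
print('tool dx dy',d@[np.cos(y),np.sin(y)],d@[np.sin(y),-np.cos(y)],'dz',o['tool_pos'][2]-.314)
```

```text
[ 0.56373078 -0.32695086  0.40752274] [-3.14072985e+00 -1.45245976e-03  1.91499671e+00] [-6.12559018e-01  3.17164267e-01  1.09453780e+00  1.33393951e-04
  1.73157484e+00 -9.56738788e-01]
tool dx dy -0.00013710085802746147 0.00023684323595719848 dz 0.0935227443590732
```

Emit:
{"fn": "play_rows", "kwargs": {
  "translation": [
    [0,0,0.8],
    [0,0,0.8],
    [0,0,0.73],
    [0,0,0],
    [0,0,0],
    [0,0,0],
    [0,0,0],
    [0,0,0]
  ],
  "twist": [
    [0,0,0],
    [0,0,0],
    [0,0,0],
    [0,0,0],
    [0,0,0],
    [0,0,0],
    [0,0,0],
    [0,0,0]
  ],
  "gripper": [0.2,0.2,0.2,0.0,-0.4,-1,-1,-1]
}}

```text
time: 9.95
tool_pos: [0.5639, -0.3271, 0.3175]
ee_rot: [3.14, 0.003, 1.915]
wrist_force: [0.6, -0.3, -0.1]
width: 0.0197
finger_force: 0.0
```

```bash
cat > o.py <<'E'
from h import *
o=robot.get_obs(); y=o['ee_rot'][2]; f=o['wrist_force']
print('t %.2f yaw %.3f q6 %.3f z %.4f tz %.3f w %.4f ff %.1f'%(o['time'],y,o['joint_positions'][5],o['tool_pos'][2],o['wrist_torque'][2],o['width'],o['finger_force']),'xy',np.round(o['tool_pos'][:2],4),'F',np.round(f,1),'T',np.round(o['wrist_torque'],3), 'j6 tau',round(float(o['joint_torque'][5]),3))
E
python3 o.py
```

```text
t 9.95 yaw 1.915 q6 -0.957 z 0.3175 tz 0.001 w 0.0197 ff 0.0 xy [ 0.5639 -0.3271] F [ 0.6 -0.3 -0.1] T [-0.107  0.041  0.001] j6 tau -0.002
```

Emit:
{"fn": "play_rows", "kwargs": {
  "translation": [
    [0,0,0.05],
    [0,0,0],
    [0,0,0],
    [0,0,0]
  ],
  "twist": [
    [0,0,0],
    [0,0,0],
    [0,0,0],
    [0,0,0]
  ],
  "gripper": [-1,-1,-1,-1]
}}

```text
time: 10.35
tool_pos: [0.564, -0.3269, 0.3154]
ee_rot: [3.139, 0.003, 1.915]
wrist_force: [0.6, 0.6, 5.1]
width: 0.0131
finger_force: 29.9
```

```bash
python3 o.py
```

```text
t 10.35 yaw 1.915 q6 -0.957 z 0.3154 tz 0.003 w 0.0131 ff 29.9 xy [ 0.564  -0.3269] F [0.6 0.6 5.1] T [ 0.037 -0.085  0.003] j6 tau 0.043
```

Emit:
{"fn": "play_rows", "kwargs": {
  "translation": [
    [0,0,0],
    [0,0,0.004],
    [0,0,0.004],
    [0,0,0.004],
    [0,0,0.004],
    [0,0,0.004],
    [0,0,0.004],
    [0,0,0.004]
  ],
  "twist": [
    [0,0,0.8],
    [0,0,0.8],
    [0,0,0.8],
    [0,0,0.8],
    [0,0,0.8],
    [0,0,0.8],
    [0,0,0.8],
    [0,0,0.8]
  ],
  "gripper": [-1,-1,-1,-1,-1,-1,-1,-1]
}}

```text
time: 11.15
tool_pos: [0.5637, -0.327, 0.3141]
ee_rot: [3.14, 0.001, 1.272]
wrist_force: [-0.7, 0.1, 5.9]
width: 0.0127
finger_force: 29.9
```

```bash
python3 o.py
```

```text
t 11.15 yaw 1.272 q6 -0.313 z 0.3141 tz 0.024 w 0.0127 ff 29.9 xy [ 0.5637 -0.327 ] F [-0.7  0.1  5.9] T [0.047 0.296 0.024] j6 tau -0.59
```

Emit:
{"fn": "play_rows", "kwargs": {
  "translation": [
    [0,0,0.005],
    [0,0,0.005]
  ],
  "twist": [
    [0,0,0.8],
    [0,0,0.8]
  ],
  "gripper": [-1,-1]
}}

```text
time: 11.35
tool_pos: [0.5636, -0.3269, 0.3138]
ee_rot: [3.14, 0.0, 1.112]
wrist_force: [-1.5, 0.3, 7.0]
width: 0.0125
finger_force: 29.9
```

```bash
python3 o.py
```

```text
t 11.35 yaw 1.112 q6 -0.153 z 0.3138 tz 0.081 w 0.0125 ff 29.9 xy [ 0.5636 -0.3269] F [-1.5  0.3  7. ] T [0.117 0.392 0.081] j6 tau -0.59
```

Emit:
{"fn": "play_rows", "kwargs": {
  "translation": [
    [0,0,0.005],
    [0,0,0.005]
  ],
  "twist": [
    [0,0,0.8],
    [0,0,0.8]
  ],
  "gripper": [-1,-1]
}}

```text
time: 11.55
tool_pos: [0.5635, -0.3268, 0.3134]
ee_rot: [3.14, 0.0, 0.952]
wrist_force: [-1.4, 1.2, 6.7]
width: 0.0129
finger_force: 29.9
```

```bash
python3 o.py
```

```text
t 11.55 yaw 0.952 q6 0.007 z 0.3134 tz 0.013 w 0.0129 ff 29.9 xy [ 0.5635 -0.3268] F [-1.4  1.2  6.7] T [0.211 0.482 0.013] j6 tau -0.591
```

Emit:
{"fn": "play_rows", "kwargs": {
  "translation": [
    [0,0,0.005],
    [0,0,0.005]
  ],
  "twist": [
    [0,0,0.8],
    [0,0,0.8]
  ],
  "gripper": [-1,-1]
}}

```text
time: 11.75
tool_pos: [0.5635, -0.3268, 0.3131]
ee_rot: [3.141, -0.0, 0.792]
wrist_force: [-2.5, 1.6, 8.0]
width: 0.0125
finger_force: 29.9
```

```bash
python3 o.py
```

```text
t 11.75 yaw 0.792 q6 0.167 z 0.3131 tz 0.034 w 0.0125 ff 29.9 xy [ 0.5635 -0.3268] F [-2.5  1.6  8. ] T [0.259 0.569 0.034] j6 tau -0.591
```

Joint 6 torque is a quiet signal: it sits steady at -0.59 before contact. Continuing.

Emit:
{"fn": "play_rows", "kwargs": {
  "translation": [
    [0,0,0.003],
    [0,0,0.003],
    [0,0,0.004]
  ],
  "twist": [
    [0,0,0.8],
    [0,0,0.8],
    [0,0,0.8]
  ],
  "gripper": [-1,-1,-1]
}}

```text
time: 12.05
tool_pos: [0.5634, -0.3266, 0.3126]
ee_rot: [3.141, -0.0, 0.552]
wrist_force: [-0.8, 1.0, 7.4]
width: 0.0129
finger_force: 29.9
```

```bash
python3 o.py
```

```text
t 12.05 yaw 0.552 q6 0.407 z 0.3126 tz 0.045 w 0.0129 ff 29.9 xy [ 0.5634 -0.3266] F [-0.8  1.   7.4] T [0.398 0.641 0.045] j6 tau -0.591
```

Emit:
{"fn": "play_rows", "kwargs": {
  "translation": [
    [0,0,0.003],
    [0,0,0.004],
    [0,0,0.004]
  ],
  "twist": [
    [0,0,0.8],
    [0,0,0.8],
    [0,0,0.8]
  ],
  "gripper": [-1,-1,-1]
}}

```text
time: 12.35
tool_pos: [0.5634, -0.3265, 0.3121]
ee_rot: [-3.141, -0.0, 0.312]
wrist_force: [-2.0, 1.5, 7.7]
width: 0.0125
finger_force: 29.9
```

```bash
python3 o.py
```

```text
t 12.35 yaw 0.312 q6 0.647 z 0.3121 tz 0.056 w 0.0125 ff 29.9 xy [ 0.5634 -0.3265] F [-2.   1.5  7.7] T [0.455 0.643 0.056] j6 tau -0.591
```

Emit:
{"fn": "play_rows", "kwargs": {
  "translation": [
    [0,0,0.003],
    [0,0,0.004],
    [0,0,0.004]
  ],
  "twist": [
    [0,0,0.8],
    [0,0,0.8],
    [0,0,0.8]
  ],
  "gripper": [-1,-1,-1]
}}

```text
time: 12.65
tool_pos: [0.5634, -0.3264, 0.3117]
ee_rot: [-3.141, -0.0, 0.072]
wrist_force: [-2.8, 2.9, 7.9]
width: 0.0127
finger_force: 29.9
```

```bash
python3 o.py
```

```text
t 12.65 yaw 0.072 q6 0.887 z 0.3117 tz 0.071 w 0.0127 ff 29.9 xy [ 0.5634 -0.3264] F [-2.8  2.9  7.9] T [0.554 0.706 0.071] j6 tau -0.591
```

Emit:
{"fn": "play_rows", "kwargs": {
  "translation": [
    [0,0,0.003],
    [0,0,0.004],
    [0,0,0.004]
  ],
  "twist": [
    [0,0,0.8],
    [0,0,0.8],
    [0,0,0.8]
  ],
  "gripper": [-1,-1,-1]
}}

```text
time: 12.95
tool_pos: [0.5634, -0.3263, 0.3112]
ee_rot: [-3.14, 0.0, -0.168]
wrist_force: [-2.7, 2.7, 7.3]
width: 0.0128
finger_force: 29.9
```

```bash
python3 o.py
```

```text
t 12.95 yaw -0.168 q6 1.127 z 0.3112 tz 0.046 w 0.0128 ff 29.9 xy [ 0.5634 -0.3263] F [-2.7  2.7  7.3] T [0.697 0.666 0.046] j6 tau -0.591
```

Emit:
{"fn": "play_rows", "kwargs": {
  "translation": [
    [0,0,0.003],
    [0,0,0.004],
    [0,0,0.004]
  ],
  "twist": [
    [0,0,0.8],
    [0,0,0.8],
    [0,0,0.8]
  ],
  "gripper": [-1,-1,-1]
}}

```text
time: 13.25
tool_pos: [0.5635, -0.3261, 0.3107]
ee_rot: [-3.14, 0.001, -0.408]
wrist_force: [-2.3, 3.4, 7.4]
width: 0.0128
finger_force: 29.9
```

```bash
python3 o.py
```

```text
t 13.25 yaw -0.408 q6 1.367 z 0.3107 tz 0.042 w 0.0128 ff 29.9 xy [ 0.5635 -0.3261] F [-2.3  3.4  7.4] T [0.84  0.661 0.042] j6 tau -0.591
```

Emit:
{"fn": "play_rows", "kwargs": {
  "translation": [
    [0,0,0.003],
    [0,0,0.004],
    [0,0,0.004]
  ],
  "twist": [
    [0,0,0.8],
    [0,0,0.8],
    [0,0,0.8]
  ],
  "gripper": [-1,-1,-1]
}}

```text
time: 13.55
tool_pos: [0.5636, -0.326, 0.3103]
ee_rot: [-3.14, 0.001, -0.648]
wrist_force: [-2.2, 3.9, 7.6]
width: 0.0129
finger_force: 29.9
```

```bash
python3 o.py
```

```text
t 13.55 yaw -0.648 q6 1.607 z 0.3103 tz 0.119 w 0.0129 ff 29.9 xy [ 0.5636 -0.326 ] F [-2.2  3.9  7.6] T [0.886 0.56  0.119] j6 tau -0.579
```

Emit:
{"fn": "play_rows", "kwargs": {
  "translation": [
    [0,0,0.004]
  ],
  "twist": [
    [0,0,0.8]
  ],
  "gripper": [-1]
}}

```text
time: 13.65
tool_pos: [0.5636, -0.3259, 0.3102]
ee_rot: [-3.14, 0.001, -0.727]
wrist_force: [-1.2, 4.1, 7.9]
width: 0.013
finger_force: 29.9
```

```bash
python3 o.py
```

```text
t 13.65 yaw -0.727 q6 1.686 z 0.3102 tz 0.149 w 0.0130 ff 29.9 xy [ 0.5636 -0.3259] F [-1.2  4.1  7.9] T [0.822 0.426 0.149] j6 tau -0.526
```

Emit:
{"fn": "play_rows", "kwargs": {
  "translation": [
    [0,0,0.004]
  ],
  "twist": [
    [0,0,0.8]
  ],
  "gripper": [-1]
}}

```text
time: 13.75
tool_pos: [0.5636, -0.3259, 0.31]
ee_rot: [-3.14, 0.001, -0.807]
wrist_force: [-2.8, 2.3, 7.1]
width: 0.0127
finger_force: 30.0
```

```bash
python3 o.py
```

```text
t 13.75 yaw -0.807 q6 1.766 z 0.3100 tz 0.245 w 0.0127 ff 30.0 xy [ 0.5636 -0.3259] F [-2.8  2.3  7.1] T [0.886 0.476 0.245] j6 tau -0.386
```

Emit:
{"fn": "play_rows", "kwargs": {
  "translation": [
    [0,0,0.004]
  ],
  "twist": [
    [0,0,0.8]
  ],
  "gripper": [-1]
}}

```text
time: 13.85
tool_pos: [0.5637, -0.3259, 0.3099]
ee_rot: [-3.14, 0.001, -0.887]
wrist_force: [-2.1, 3.9, 7.3]
width: 0.0127
finger_force: 30.0
```

```bash
python3 o.py
```

```text
t 13.85 yaw -0.887 q6 1.846 z 0.3099 tz 0.251 w 0.0127 ff 30.0 xy [ 0.5637 -0.3259] F [-2.1  3.9  7.3] T [0.907 0.38  0.251] j6 tau -0.38
```

Contact is clear: joint 6 torque stepped up about 0.2 N m and the wrist moment rose from 0.07 to 0.25. It began near tool yaw -0.63, with some grip wind-up. Next I turn 0.6 rad, which takes joint 6 near its range, then unwind and regrasp.

Emit:
{"fn": "play_rows", "kwargs": {
  "translation": [
    [0,0,0.004],
    [0,0,0.004],
    [0,0,0.004],
    [0,0,0.004],
    [0,0,0.004],
    [0,0,0.004]
  ],
  "twist": [
    [0,0,0.8],
    [0,0,0.8],
    [0,0,0.8],
    [0,0,0.8],
    [0,0,0.8],
    [0,0,0.8]
  ],
  "gripper": [-1,-1,-1,-1,-1,-1]
}}

```text
time: 14.45
tool_pos: [0.5639, -0.3257, 0.3091]
ee_rot: [-3.139, 0.002, -1.366]
wrist_force: [-0.8, 3.8, 8.0]
width: 0.0129
finger_force: 30.0
```

```bash
python3 o.py
```

```text
t 14.45 yaw -1.366 q6 2.326 z 0.3091 tz 0.385 w 0.0129 ff 30.0 xy [ 0.5639 -0.3257] F [-0.8  3.8  8. ] T [0.952 0.307 0.385] j6 tau -0.299
```

Emit:
{"fn": "play_rows", "kwargs": {
  "translation": [
    [0,0,0.003]
  ],
  "twist": [
    [0,0,0.8]
  ],
  "gripper": [-1]
}}

```text
time: 14.55
tool_pos: [0.5639, -0.3257, 0.309]
ee_rot: [-3.139, 0.002, -1.446]
wrist_force: [-0.0, 3.7, 6.2]
width: 0.0131
finger_force: 30.1
```

```bash
python3 o.py
```

```text
t 14.55 yaw -1.446 q6 2.406 z 0.3090 tz 0.348 w 0.0131 ff 30.1 xy [ 0.5639 -0.3257] F [-0.   3.7  6.2] T [0.985 0.177 0.348] j6 tau -0.285
```

Emit:
{"fn": "play_rows", "kwargs": {
  "translation": [
    [0,0,0]
  ],
  "twist": [
    [0,0,-0.8]
  ],
  "gripper": [-1]
}}

```text
time: 14.65
tool_pos: [0.5639, -0.3257, 0.309]
ee_rot: [-3.139, 0.002, -1.363]
wrist_force: [-1.5, 3.8, 8.7]
width: 0.0125
finger_force: 30.0
```

```bash
python3 o.py
```

```text
t 14.65 yaw -1.363 q6 2.323 z 0.3090 tz -0.150 w 0.0125 ff 30.0 xy [ 0.5639 -0.3257] F [-1.5  3.8  8.7] T [ 1.121  0.349 -0.15 ] j6 tau 1.062
```

Emit:
{"fn": "play_rows", "kwargs": {
  "translation": [
    [0,0,0]
  ],
  "twist": [
    [0,0,-0.6]
  ],
  "gripper": [-1]
}}

```text
time: 14.75
tool_pos: [0.5639, -0.3257, 0.3091]
ee_rot: [-3.139, 0.002, -1.302]
wrist_force: [-0.2, 4.3, 7.5]
width: 0.0126
finger_force: 30.0
```

```bash
python3 o.py
```

```text
t 14.75 yaw -1.302 q6 2.261 z 0.3091 tz -0.117 w 0.0126 ff 30.0 xy [ 0.5639 -0.3257] F [-0.2  4.3  7.5] T [ 1.167  0.385 -0.117] j6 tau 0.29
```

The reversal shows the grip is stiff, so tool yaw is close to knob yaw. Bearing was at about -0.68, so the target knob yaw is about -2.25, equal to 0.89 modulo a half turn. Releasing, rising, and rotating a half turn back.

Emit:
{"fn": "play_rows", "kwargs": {
  "translation": [
    [0,0,0],
    [0,0,0],
    [0,0,0],
    [0,0,0],
    [0,0,-0.5],
    [0,0,-0.8],
    [0,0,0],
    [0,0,0]
  ],
  "twist": [
    [0,0,0],
    [0,0,0],
    [0,0,0],
    [0,0,0],
    [0,0,0],
    [0,0,0],
    [0,0,-0.5],
    [0,0,-1]
  ],
  "gripper": [0.2,0.2,0.2,0.2,0.2,0.2,0.2,0.2]
}}

```text
time: 15.55
tool_pos: [0.5637, -0.3272, 0.3606]
ee_rot: [-3.14, -0.003, -1.152]
wrist_force: [0.0, -0.1, -0.1]
width: 0.0562
finger_force: 0.0
```

Emit:
{"fn": "play_rows", "kwargs": {
  "translation": [
    [0,0,0],
    [0,0,0],
    [0,0,0],
    [0,0,0],
    [0,0,0],
    [0,0,0],
    [0,0,0],
    [0,0,0]
  ],
  "twist": [
    [0,0,-1],
    [0,0,-1],
    [0,0,-1],
    [0,0,-1],
    [0,0,-1],
    [0,0,-1],
    [0,0,-1],
    [0,0,-1]
  ],
  "gripper": [0.2,0.2,0.2,0.2,0.2,0.2,0.2,0.2]
}}

```text
time: 16.35
tool_pos: [0.5636, -0.327, 0.3584]
ee_rot: [-3.141, 0.001, -0.352]
wrist_force: [-0.6, -0.2, -0.1]
width: 0.0568
finger_force: 0.0
```

Emit:
{"fn": "play_rows", "kwargs": {
  "translation": [
    [0,0,0],
    [0,0,0],
    [0,0,0],
    [0,0,0],
    [0,0,0],
    [0,0,0],
    [0,0,0],
    [0,0,0]
  ],
  "twist": [
    [0,0,-1],
    [0,0,-1],
    [0,0,-1],
    [0,0,-1],
    [0,0,-1],
    [0,0,-1],
    [0,0,-1],
    [0,0,-1]
  ],
  "gripper": [0.2,0.2,0.2,0.2,0.2,0.2,0.2,0.2]
}}

```text
time: 17.15
tool_pos: [0.5636, -0.3271, 0.3585]
ee_rot: [-3.141, 0.0, 0.448]
wrist_force: [-0.5, 0.9, -1.1]
width: 0.0561
finger_force: 0.0
```

Emit:
{"fn": "play_rows", "kwargs": {
  "translation": [
    [0,0,0],
    [0,0,0],
    [0,0,0],
    [0,0,0],
    [0,0,0],
    [0,0,0],
    [0,0,0],
    [0,0,0]
  ],
  "twist": [
    [0,0,-1],
    [0,0,-1],
    [0,0,-1],
    [0,0,-1],
    [0,0,-1],
    [0,0,-1],
    [0,0,-1],
    [0,0,-1]
  ],
  "gripper": [0.2,0.2,0.2,0.2,0.2,0.2,0.2,0.2]
}}

```text
time: 17.95
tool_pos: [0.5636, -0.3271, 0.3585]
ee_rot: [-3.141, -0.0, 1.248]
wrist_force: [-0.5, -0.0, -0.3]
width: 0.0564
finger_force: 0.0
```

```bash
python3 o.py
python3 - <<'E'
from h import *
t=save('top','t2.png'); cv2.imwrite('pics/c2.png',cv2.resize(t[150:265,240:320,::-1],None,fx=5,fy=5,interpolation=cv2.INTER_CUBIC))
E
```

```text
t 17.95 yaw 1.248 q6 -0.290 z 0.3585 tz 0.014 w 0.0564 ff 0.0 xy [ 0.5636 -0.3271] F [-0.5 -0.  -0.3] T [-0.08   0.103  0.014] j6 tau 0.823
```

View pics/c2.png

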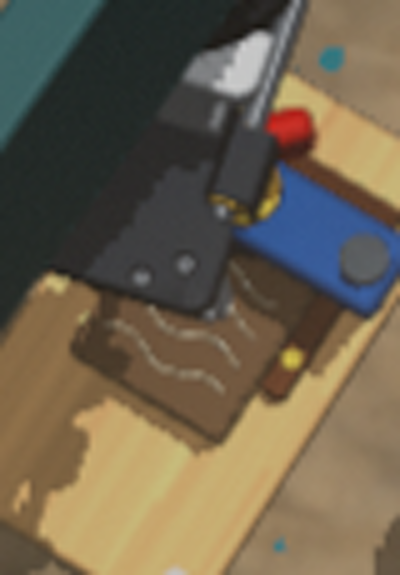

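The arm hides the knob and only its red end shows at (292,130), consistent with a bar angle of 1.7 to 1.85. The block is still home. Regrasping.

Emit:
{"fn": "play_rows", "kwargs": {
  "translation": [
    [0,0,0],
    [0,0,0],
    [0,0,0],
    [0,0,0],
    [0,0,0],
    [0,0,0.6],
    [0,0,0.6],
    [0,0,0]
  ],
  "twist": [
    [0,0,-1],
    [0,0,-1],
    [0,0,-1],
    [0,0,-1],
    [0,0,-1],
    [0,0,-0.3],
    [0,0,0],
    [0,0,0]
  ],
  "gripper": [0.2,0.2,0.2,0.2,0.2,0.2,0.2,-0.2]
}}

```text
time: 18.8
tool_pos: [0.5628, -0.3264, 0.3061]
ee_rot: [-3.136, -0.006, 1.773]
wrist_force: [-0.1, -0.0, -0.2]
width: 0.0514
finger_force: 0.0
```

Emit:
{"fn": "play_rows", "kwargs": {
  "translation": [
    [0,0,0],
    [0,0,0],
    [0,0,0],
    [0,0,0],
    [0,0,0],
    [0,0,0]
  ],
  "twist": [
    [0,0,0],
    [0,0,0],
    [0,0,0],
    [0,0,0],
    [0,0,0],
    [0,0,0]
  ],
  "gripper": [-1,-1,-1,-1,-1,-1]
}}

```text
time: 19.4
tool_pos: [0.564, -0.3269, 0.312]
ee_rot: [3.139, 0.001, 1.775]
wrist_force: [0.4, 0.6, 1.9]
width: 0.0127
finger_force: 29.6
```

```bash
python3 o.py
```

```text
t 19.40 yaw 1.775 q6 -0.817 z 0.3120 tz 0.065 w 0.0127 ff 29.6 xy [ 0.564  -0.3269] F [0.4 0.6 1.9] T [-0.003 -0.231  0.065] j6 tau 0.108
```

Emit:
{"fn": "play_rows", "kwargs": {
  "translation": [
    [0,0,0.002],
    [0,0,0.004],
    [0,0,0.004]
  ],
  "twist": [
    [0,0,0.8],
    [0,0,0.8],
    [0,0,0.8]
  ],
  "gripper": [-1,-1,-1]
}}

```text
time: 19.7
tool_pos: [0.5639, -0.3268, 0.3116]
ee_rot: [3.14, 0.001, 1.533]
wrist_force: [-0.2, -0.8, 2.6]
width: 0.0132
finger_force: 30.0
```

```bash
python3 o.py
```

```text
t 19.70 yaw 1.533 q6 -0.574 z 0.3116 tz 0.423 w 0.0132 ff 30.0 xy [ 0.5639 -0.3268] F [-0.2 -0.8  2.6] T [-0.031 -0.093  0.423] j6 tau -0.253
```

Emit:
{"fn": "play_rows", "kwargs": {
  "translation": [
    [0,0,0.004],
    [0,0,0.004],
    [0,0,0.004],
    [0,0,0.004],
    [0,0,0.004]
  ],
  "twist": [
    [0,0,0.8],
    [0,0,0.8],
    [0,0,0.8],
    [0,0,0.8],
    [0,0,0.8]
  ],
  "gripper": [-1,-1,-1,-1,-1]
}}

```text
time: 20.2
tool_pos: [0.5638, -0.3268, 0.311]
ee_rot: [3.14, 0.0, 1.133]
wrist_force: [0.3, -0.8, 2.4]
width: 0.0133
finger_force: 30.4
```

```bash
python3 o.py
```

```text
t 20.20 yaw 1.133 q6 -0.174 z 0.3110 tz 0.503 w 0.0133 ff 30.4 xy [ 0.5638 -0.3268] F [ 0.3 -0.8  2.4] T [0.096 0.137 0.503] j6 tau -0.179
```

Emit:
{"fn": "play_rows", "kwargs": {
  "translation": [
    [0,0,0.004],
    [0,0,0.004],
    [0,0,0.004]
  ],
  "twist": [
    [0,0,0.9],
    [0,0,0.9],
    [0,0,0.9]
  ],
  "gripper": [-1,-1,-1]
}}

```text
time: 20.5
tool_pos: [0.5637, -0.3267, 0.3105]
ee_rot: [3.14, -0.0, 0.863]
wrist_force: [-1.1, 0.2, 3.9]
width: 0.0137
finger_force: 30.7
```

```bash
python3 o.py
```

```text
t 20.50 yaw 0.863 q6 0.096 z 0.3105 tz 0.568 w 0.0137 ff 30.7 xy [ 0.5637 -0.3267] F [-1.1  0.2  3.9] T [0.107 0.167 0.568] j6 tau -0.211
```

Emit:
{"fn": "play_rows", "kwargs": {
  "translation": [
    [0,0,0],
    [0,0,0],
    [0,0,0],
    [0,0,0],
    [0,0,-0.5],
    [0,0,-1],
    [0,0,-1],
    [0,0,-0.5]
  ],
  "twist": [
    [0,0,0],
    [0,0,0],
    [0,0,0],
    [0,0,0],
    [0,0,0],
    [0,0,0],
    [0,0,0],
    [0,0,0]
  ],
  "gripper": [0.2,0.2,0.2,0.2,0.2,0.2,0.2,0.2]
}}

```text
time: 21.3
tool_pos: [0.5635, -0.3269, 0.4339]
ee_rot: [3.136, -0.001, 0.865]
wrist_force: [0.4, -0.2, 1.0]
width: 0.0564
finger_force: 0.0
```

```bash
python3 o.py
```

```text
t 21.30 yaw 0.865 q6 0.093 z 0.4339 tz -0.016 w 0.0564 ff 0.0 xy [ 0.5635 -0.3269] F [ 0.4 -0.2  1. ] T [-0.068  0.073 -0.016] j6 tau -0.002
```

Emit:
{"fn": "play_rows", "kwargs": {
  "translation": [
    [-0.15,-0.9,0],
    [-0.15,-0.9,0],
    [-0.15,-0.9,0],
    [-0.15,-0.9,0],
    [0,0,0]
  ],
  "twist": [
    [0,0,0],
    [0,0,0],
    [0,0,0],
    [0,0,0],
    [0,0,0]
  ],
  "gripper": [0.2,0.2,0.2,0.2,0.2]
}}

```text
time: 21.8
tool_pos: [0.4357, -0.2498, 0.4294]
ee_rot: [-3.14, 0.0, 0.865]
wrist_force: [-0.6, 0.3, 0.8]
width: 0.0562
finger_force: 0.0
```

Run:
```python
from h import *
t=save('top','t3.png');s=save('side','s3.png')
for c in('top','side'):
  for n in('block_centre','knob_grip'):
    print(c,n,[(np.round(d['centre'],4).tolist(),round(d['score'],2)) for d in robot.spot_point(n,c)[:2]])
r=lambda im:cv2.resize(im,None,fx=5,fy=5,interpolation=cv2.INTER_CUBIC)
A=r(t[150:265,240:320,::-1]);B=r(s[180:270,310:390,::-1])
C=np.zeros((575,800,3),np.uint8);C[:,:400]=A;C[:450,400:]=B;cv2.imwrite('pics/c3.png',C)
# red mask PCA, ground plane angle at bar height, before and after
for f,z in(('t1',.143),('t3',.135)):
  im=cv2.imread(f'pics/{f}.png')[150:215,255:320].astype(int)
  m=(im[:,:,2]>110)&(im[:,:,1]<60)&(im[:,:,0]<70); v,u=np.nonzero(m)
  P=np.array([back((a+255,b+150),z,'top')[:2] for a,b in zip(u,v)]); w,V=np.linalg.eigh(np.cov(P.T)); d=V[:,1]
  print(f,len(u),P.mean(0),np.arctan2(d[1],d[0])%np.pi,np.sqrt(w*12))
```

```text
top block_centre [([0.3087, -0.5926, 0.0122], 0.67), ([0.541, -0.3138, 0.019], 0.6)]
top knob_grip [([0.5629, -0.325, 0.1257], 0.66)]
side block_centre [([0.5409, -0.3112, 0.0217], 0.8), ([0.3063, -0.5922, 0.0039], 0.71)]
side knob_grip [([0.5405, -0.3121, 0.0118], 0.57), ([0.5621, -0.3288, 0.1236], 0.46)]
t1 175 [ 0.56249219 -0.32518599] 1.9222156526494802 [0.01094494 0.0558121 ]
t3 183 [ 0.562749   -0.32720179] 0.9938949861500782 [0.01172487 0.05647824]
```

View pics/c3.png

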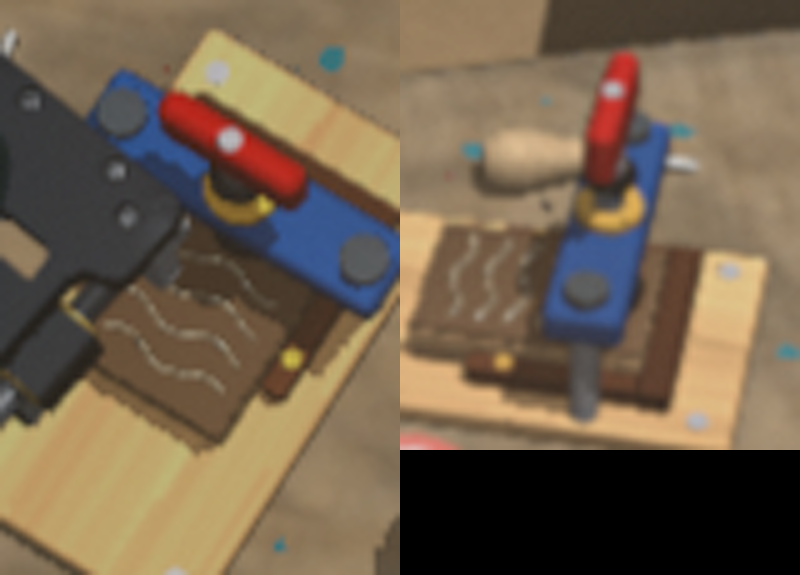

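The bar rotated from 1.92 to 0.99 rad (mod π), a total of 4.07 rad. Bearing was at about 2.54 rad, so it has had about 1.53 rad since, close to a quarter turn. The block is home and the gripper is clear, so I'm handing in.

```bash
python3 -c "
from bench import robot
print(robot.close_job())"
```

```text
the job is handed in; nothing more can be done
None
```

I pushed the block home against the back stop, tightened the red knob about 1.53 rad (a quarter turn is 1.57) past where the foot first bore on it, let go and handed the job in at about 22 s. Two things to know: I had to regrasp the knob partway, which backed it off by up to about 0.14 rad before I went on tightening, and I judged the bearing point from the rise in turning torque, so the quarter turn could be up to about 0.2 rad short.

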